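# Make up a drive kit and a bore-check kit

### The arm

A 6-joint arm with a two-finger parallel gripper is mounted at the origin on a cart in front of the work surface, level with it; the furniture and walls round the work are solid. World frame = base frame: x ahead of the robot, y to its left, z up, the work surface at z = 0. Lengths are in m, angles in rad, forces in N, time in s.
With the tool pointing down it reaches from about 0.425 to 0.95 m from the base axis. Payload 3.5 kg.
Tool frame: the origin (TCP) lies where the fingers leave the gripper's body, on its centre line; the fingertips stand 73 mm ahead of it and the grasp point (between the pads) lies 54 mm ahead of it; z points along the fingers, y is the line along which they close (so a half turn about z gives the same grasp; the last joint's range is limited). The gripper opens to 85 mm and grips with 20 to 120 N. Pads are 22 mm wide; open, the fingers measure 114 mm over their backs; the gripper's body (76 mm by 85 mm) begins 54 mm behind the grasp point. The pads swing forward as they close: fully open they stand 13 mm farther back than shut.
Start: joints at [1.052, 0.286, 1.577, -0, 1.279, -0.15], TCP at [0.243, 0.63, 0.304] pointing down, gripper open.
Joint ranges: [-2.77, 2.77], [-0.9, 2.22], [0.21, 2.48], [-1.53, 4.67], [0.24, 2.81], [-2.84, 2.84]. Speed limits (rad/s): [2.79, 2.79, 3.14, 3.14, 3.14, 3.14].

### API

Orientations are given as a rotation vector (axis times angle).
In Python, from cell import manip gives the robot as it stands.
- The arm moves only by the shell command python3 -m pendant 'ROWS' [FORCE]. ROWS is JSON, a list of rows, each a list of 7 numbers: the shift along the tool's x, y, z as a fraction of full scale, then the turn, a rotation vector about the tool's x, y, z as a fraction of full scale, then the opening, from 0 (shut) to 1 (fully open). A call has 1 to 5 rows; each row shifts and turns the commanded pose from where the row before left it, along the tool's axes as they then stand; what a row does not reach is not made up. Full scale, the value 1, is 0.05 m for a shift and 6 degrees for a turn. A row lasts 1/10 s, in which the tool goes at most 50 mm and 8.59 degrees, less where a joint would pass 70% of its speed; a pose out of reach is approached as far as the arm can. A call with a number of a shift or a turn outside -1 to 1 is refused whole. A call with a gripper value outside its range is refused whole. The fingers move at their own pace and stop on an object; FORCE is the grip in N (left out, the last holds). Time passes only in rows, so rows that do not move let the fingers close. It gives the time, the measured TCP pose, the force, the opening and the grip force at its end, in the units of the state.
- manip.read_state(): the state, without advancing time (a new reading comes with each control period).
- manip.camera(name): name is "scene" or "top" or "wrist"; returns (picture, depth): 400x640x3 uint8, red, green, blue; 400x640 float32, m along the optical axis (not along the pixel's ray), 0 where there is no reading.
- manip.get_calibration(name): a dict with "fx", "fy", "cx", "cy" (pixels), "origin" and "attitude" of the camera in the world. Camera axes: x right, y down, z forward; pixel columns grow to the right and rows downward; lengths in m; the calibration is good to about 2 mm. A picture is of the moment at which its call begins: read the wrist's pose just before it. get_calibration takes no time and is no camera call; for the wrist camera it gives the pose at the moment of the call.
- manip.close_job(): hands the job in; it is judged then, once.
Trained networks look in the newest picture that a camera, given by its name, has taken for a name from the list of things; names that differ only in an ending like _2 or _b are one class to them, and where a whole thing is asked for, a point or a joint stands for the part that bears it (a point fixed in the world has none). Each returns a list of dicts, best first, with "score" (0 to 1); they miss things now and then, are a little off and sometimes report something else, mostly with a low value. They report only what shows in the picture. A call takes as long as a camera call.
- manip.spot_in(camera, thing): "position" ([x, y, z] in m, in the coordinates of the camera as it stood for that picture, good to about 4 mm: the middle of the surface that is visible of it).
- manip.pinpoint(camera, thing): "position" ([x, y, z] in m, in the coordinates of the camera as it stood for that picture, good to about 4 mm: a listed point, or the origin of a listed thing).
The state is a dict: "time_s": time; "qpos": joint angles; "qvel": joint speeds; "joint_efforts": joint torques, N m; "eef_pos": TCP position; "ee_rot": TCP orientation; "ft_force": force on the tool from outside, world axes, zero at the start; "torque": the same for the moment, N m; "finger_gap": finger opening in m; "gripper_force": force on a finger pad.
Only numpy, scipy, OpenCV 4.12 (cv2) and the standard library are available. Lean on these libraries where they do the work, as an engineer would, in place of code of your own. Each camera call takes 0.05 s, during which the arm holds its last target. There are 200 camera calls.

### The job

Make up the two kits from the parts standing behind the trays. Into the blue tray go the gear on the large round white mark, the brass bushing on the small round mark and the hexagon nut on the hexagonal mark; into the red tray go the black ring on the round mark and the plug gauge on the long mark, lying along it. Set each part flat on the tray floor, centred on its mark, and leave the flange and the V-block where they are on the bench.

Things in the scene. Friction and masses are not known exactly. Their poses are not given: they have to be found in the camera images.
- blue_tray: fixed shallow blue tray, 130 (x) x 210 mm (y); rim 9 mm high, 4 thick, floor 4 mm above the bench; lips stand out 9 mm at the short ends. Origin: centre of underside; +y is the side to the robot's left (within 0.2 rad). Flat white marks on the floor at x = 0: a round one of 58 mm diameter at y = +60 mm (gear), a round one of 37 mm diameter at y = -12 mm (bushing), a hexagonal one, 34 mm across flats, at y = -70 mm (nut).
- red_tray: fixed shallow red tray, 130 (x) x 210 mm (y); rim 9 mm high, 4 thick, floor 4 mm above the bench; lips stand out 9 mm at the short ends. Origin: centre of underside; +y is the side to the robot's left (within 0.2 rad). Flat white marks on the floor at x = 0: a round one of 60 mm diameter at y = +55 mm (black ring) and an oblong one, 30 by 90 mm, long along the tray's y, centred at y = -45 mm (plug gauge).
- gear: loose grey steel spur gear lying flat, 24 teeth, 49 mm diameter, toothed rim 12 mm high, 22 mm hub up to 19 mm. Origin: centre of its underside, z up.
- bushing: loose brass-coloured flanged bushing standing on its flange, flange 29 mm diameter, sleeve above it about 20 mm diameter, 22 mm high in all. Origin: centre of its underside, z up.
- hex_nut: loose pale steel hexagon nut lying flat, 30 mm across flats (its x axis is square to two flats), 35 mm across corners (its y), 16 mm high. Origin: centre of its underside, z up.
- black_ring: loose black setting ring lying flat, 53 mm diameter, 16 mm high, with a bore. Origin: centre of its underside, z up.
- plug: loose steel plug gauge lying on the bench, grey hexagonal grip, a thin red band at one end: 84 mm long along its y axis, 25 mm wide along x (grips at about 22 mm), 22 mm high. Origin: below its middle, at its underside, z up.
- flange: loose grey steel flange with bolt holes, 64 mm diameter, 26 mm high. Belongs to no kit; stays where it is. Origin: centre of its underside, z up.
- v_block: loose grey steel V-block, an oblong block with a V groove along its top, 35 mm (x) by 60 mm (y), 30 mm high. Belongs to no kit; stays where it is. Origin: centre of its underside, z up.

How it is judged:
By the outcome, as a careful person would: the job done as asked, in the order asked, and still so for the second after the job is handed in, with the robot touching nothing.
It also fails if it takes over 106 s, if anything falls off the work surface, if the arm or the gripper's body presses on something with over 40 N, if the wrist force passes 120 N, or if a joint passes its speed limit or range.

## Working session

There is one attempt and no reset: what is moved stays moved. The work goes in short steps, Python scripts to look and compute and a shell command to move; the robot and the scene stay as the last step left them, time stands still between calls to the robot, and variables do not carry over. Pictures are saved under pics/ and viewed, at most 14 in all, crops included, and the job is handed in when it is done.

```bash
mkdir -p pics; cat > h.py <<'E'
import numpy as np,cv2,json
from cell import manip
from scipy.spatial.transform import Rotation as R
def cal(n):
    c=manip.get_calibration(n); A=np.array(c['attitude'],float)
    M=A if A.shape==(3,3) else (R.from_rotvec(A).as_matrix() if A.size==3 else R.from_quat(A).as_matrix())
    return c,M,np.array(c['origin'])
def world(n,p,cm=None):
    c,M,o=cm or cal(n); return M@np.array(p)+o
def cloud(n,d,cm=None):
    c,M,o=cm or cal(n); v,u=np.mgrid[:400,:640]
    P=np.stack([(u-c['cx'])/c['fx']*d,(v-c['cy'])/c['fy']*d,d],-1)
    return P@M.T+o
def save(f,im): cv2.imwrite('pics/'+f,im[...,::-1])
E
python3 - <<'E'
from h import *
print(manip.get_calibration('top')); 
for n in ['top','scene']:
    im,d=manip.camera(n); save(n+'0.png',im); np.savez(n+'0.npz',im=im,d=d)
    cm=cal(n)
    for t in 'blue_tray red_tray gear bushing hex_nut black_ring plug flange v_block'.split():
        r=manip.pinpoint(n,t)
        print(n,t,[(world(n,x['position'],cm).round(3).tolist(),round(x['score'],2)) for x in r[:2]])
print(manip.read_state())
E
```

```text
{'fx': 401.1938386772508, 'fy': 401.1938386772508, 'cx': 326.5711258154408, 'cy': 199.8021193543501, 'origin': array([0.45039536, 0.02763724, 0.90361717]), 'attitude': array([-2.16753961,  2.13755085, -0.2008224 ])}
top blue_tray [([0.451, 0.288, -0.002], 0.65)]
top red_tray [([0.446, 0.024, -0.001], 0.71)]
top gear [([0.665, -0.244, 0.004], 0.76)]
top bushing [([0.598, 0.081, -0.001], 0.62)]
top hex_nut [([0.687, -0.118, 0.002], 0.53), ([0.603, 0.251, 0.001], 0.28)]
top black_ring [([0.689, 0.005, 0.001], 0.88)]
top plug [([0.603, 0.248, 0.001], 0.69)]
top flange [([0.599, -0.048, 0.003], 0.86)]
top v_block [([0.681, 0.162, -0.001], 0.78)]
scene blue_tray [([0.452, 0.283, -0.001], 0.63), ([0.684, -0.122, -0.002], 0.22)]
scene red_tray [([0.443, 0.018, -0.004], 0.93), ([0.451, 0.281, -0.003], 0.72)]
scene gear [([0.663, -0.242, -0.004], 0.45)]
scene bushing [([0.594, 0.081, -0.001], 0.44), ([0.448, 0.282, -0.001], 0.33)]
scene hex_nut [([0.686, -0.124, -0.004], 0.63), ([0.689, 0.008, -0.005], 0.5)]
scene black_ring [([0.688, 0.009, 0.001], 0.83)]
scene plug [([0.6, 0.247, -0.003], 0.8)]
scene flange [([0.603, -0.053, -0.002], 0.53)]
scene v_block [([0.681, 0.162, 0.004], 0.84)]
{'time_s': 1.0, 'qpos': array([ 1.05197869e+00,  2.86306756e-01,  1.57669455e+00, -1.60986413e-05,
        1.27859493e+00, -1.50009673e-01]), 'qvel': array([-0.00066411,  0.00360238,  0.00159288,  0.00078995,  0.0005034 ,
        0.0007138 ]), 'joint_efforts': array([ 3.85799958e-04, -4.05979621e+01, -2.92941856e+01, -1.24686976e-04,
        4.85745095e-04, -1.13859151e-06]), 'eef_pos': array([0.24331581, 0.62960948, 0.30392331]), 'ee_rot': array([ 5.76034868e-01,  3.08831736e+00, -1.32630723e-05]), 'ft_force': array([ 0.14768892, -0.28011821,  0.2350874 ]), 'torque': array([-0.02633877,  0.01881421, -0.00177413]), 'gripper_force': 0.0, 'finger_gap': 0.08548505889551206}
```

View top.

View pics/top0.png

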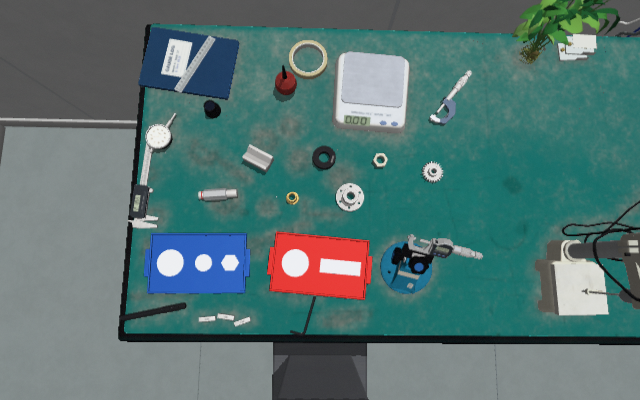

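View pics/scene0.png

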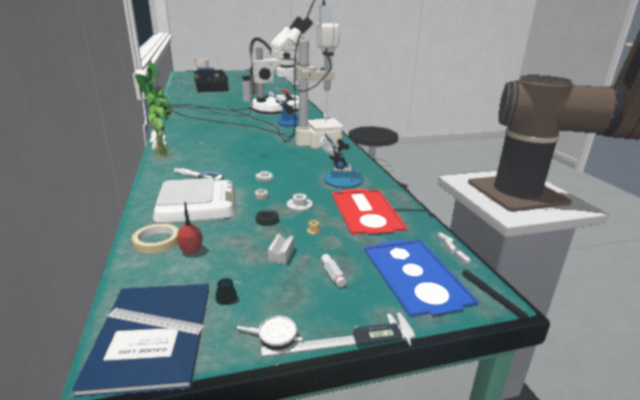

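```bash
cat > m.py <<'E'
from h import *
TRAYS=dict(blue=[(.451,.286),[(60,58),(-12,37),(-70,34)]],red=[(.445,.021),[(55,60),(-45,0)]])
def marks(im,P):
    out={}
    for k,(c,ms) in TRAYS.items():
        w=(im.min(-1)>150)&(abs(P[...,0]-c[0])<.07)&(abs(P[...,1]-c[1])<.1)
        n,l,s,ce=cv2.connectedComponentsWithStats(w.astype(np.uint8))
        cs=[]
        for i in range(1,n):
            if s[i,4]>60:
                q=P[l==i]; rect=cv2.minAreaRect((q[:,:2]*1000).astype(np.float32))
                cs.append((q.mean(0),rect))
        out[k]=sorted(cs,key=lambda a:-a[0][1])
    return out
def parts(P,dic,r=.05,zmin=.006):
    for k,(c,h,rr) in dic.items():
        m=(np.hypot(P[...,0]-c[0],P[...,1]-c[1])<rr)&(P[...,2]>zmin)
        q=P[m]; zt=np.percentile(q[:,2],97)
        print(k,m.sum(),'ztop',zt.round(4),'cen',q.mean(0).round(4),'rect',[np.round(a,1) for a in cv2.minAreaRect((q[:,:2]*1000).astype(np.float32))])
if __name__=='__main__':
    z=np.load('top0.npz'); P=cloud('top',z['d']); im=z['im']
    for k,v in marks(im,P).items():
        for a,r in v: print(k,a.round(4),[np.round(x,1) for x in r])
        d=v[0][0]-v[-1][0]; print(k,'theta',np.arctan2(-d[0],d[1]),'dist',np.hypot(*d[:2]))
    parts(P,dict(gear=((.665,-.244),12,.035),bushing=((.597,.081),22,.03),nut=((.687,-.12),16,.03),ring=((.689,.006),16,.04),plug=((.602,.248),22,.06),flange=((.6,-.05),26,.045),vb=((.681,.162),30,.045)))
E
python3 m.py; python3 - <<'E'
from h import *
z=np.load('top0.npz')
im=z['im'][135:305,140:450]
save('c0.png',cv2.resize(im,None,fx=2.5,fy=2.5,interpolation=cv2.INTER_CUBIC))
E
```

```text
blue [0.4487 0.3444 0.0046] [array([448.4, 345. ]), array([56.6, 56.9]), np.float64(51.7)]
blue [0.4497 0.2723 0.0045] [array([449.5, 272.2]), array([36.1, 35.1]), np.float64(50.1)]
blue [0.4502 0.2145 0.0046] [array([450.2, 214.5]), array([32.7, 38. ]), np.float64(0.9)]
blue theta 0.012083731615419072 dist 0.12992128530187813
red [0.4515 0.071  0.0046] [array([452. ,  70.6]), array([59.1, 57.5]), np.float64(0.6)]
red [ 0.4435 -0.0283  0.0109] [array([444. , -22.8]), array([101.6,  31. ]), np.float64(85.3)]
red theta -0.08026360032721971 dist 0.09955922422822314
gear 305 ztop 0.0206 cen [ 0.6623 -0.2389  0.0131] rect [array([ 663.1, -239.6]), array([47.2, 47.8]), np.float64(65.8)]
bushing 56 ztop 0.0238 cen [0.5974 0.0805 0.0183] rect [array([602.2,  81.8]), array([30.2, 20.4]), np.float64(10.3)]
nut 123 ztop 0.0187 cen [ 0.6868 -0.118   0.0151] rect [array([ 687.6, -117.5]), array([32.8, 33. ]), np.float64(21.1)]
ring 353 ztop 0.0191 cen [0.691  0.0104 0.0156] rect [array([692.4,   9.7]), array([53.4, 50.3]), np.float64(0.9)]
plug 389 ztop 0.024 cen [0.6014 0.2462 0.0185] rect [array([606.9, 249.8]), array([85.3, 81.6]), np.float64(42.7)]
flange 527 ztop 0.028 cen [ 0.6006 -0.0487  0.0133] rect [array([601.4, -49.5]), array([62.5, 61.7]), np.float64(0.4)]
vb 473 ztop 0.0326 cen [0.6836 0.1586 0.0254] rect [array([688.2, 157.9]), array([60.6, 44. ]), np.float64(61.2)]
```

View pics/c0.png

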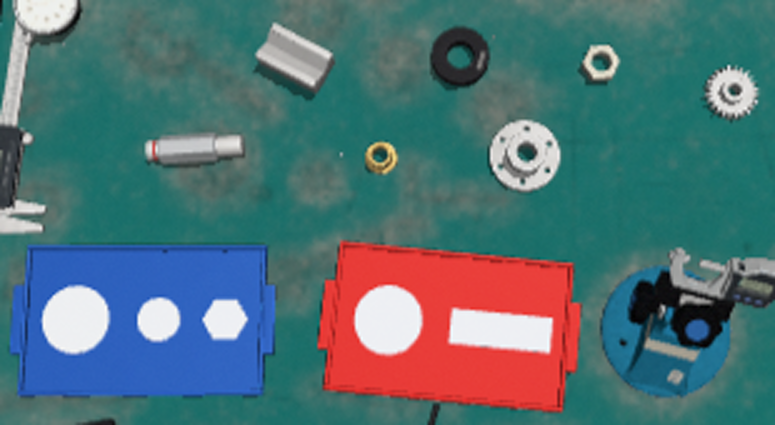

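```bash
cat > g.py <<'E'
import sys
from h import *
# usage: g.py x y z psi_deg -> delta in tool units (1=50mm), turn units (1=6deg)
s=manip.read_state(); p=s['eef_pos']; M=R.from_rotvec(s['ee_rot']).as_matrix()
psi=np.degrees(np.arctan2(M[1,1],M[0,1]))
print('t',round(s['time_s'],1),'tcp',p.round(4),'psi',round(psi,2),'tilt',M[:2,2].round(4),'gap',round(s['finger_gap'],4),'F',np.round(s['ft_force'],1),'grip',round(s['gripper_force'],1))
if len(sys.argv)>3:
    t=np.array([float(a) for a in sys.argv[1:4]]); print('shift units',((M.T@(t-p))/.05).round(3))
    if len(sys.argv)>4: print('turn z units',round((psi-float(sys.argv[4]))/6,3))
E
python3 - <<'E'
from m import *
z=np.load('top0.npz'); P=cloud('top',z['d']); im=z['im']
v=marks(im,np.where((P[...,2:]<.007),P,9))['red']
for a,r in v: print(a.round(4),[np.round(x,1) for x in r])
d=v[0][0]-v[-1][0]; print(np.arctan2(-d[0],d[1]),np.hypot(*d[:2]))
m=(P[...,2]>.03)&(abs(P[...,1]+.15)<.1)&(abs(P[...,0]-.45)<.12); q=P[m];print('stand',q.min(0),q.max(0)); 
for zz in(.03,.1,.15,.2): w=q[q[:,2]>zz]; print(zz,len(w),w[:,:2].min(0) if len(w) else '',w[:,:2].max(0) if len(w) else '')
# plug axis
c=(.602,.248); m=(np.hypot(P[...,0]-c[0],P[...,1]-c[1])<.06)&(P[...,2]>.011); n,l,s,_=cv2.connectedComponentsWithStats(m.astype(np.uint8)); i=1+s[1:,4].argmax(); q=P[l==i]
print('plug',q.mean(0),cv2.minAreaRect((q[:,:2]*1000).astype(np.float32)))
# nut hex angle
c=(.687,-.118); m=(np.hypot(P[...,0]-c[0],P[...,1]-c[1])<.03)&(P[...,2]>.012); q=P[m][:,:2]; print('nut',q.mean(0)); q=q-q.mean(0)
for a in range(-30,90,5):
    e=q@[np.cos(np.radians(a)),np.sin(np.radians(a))]; print(a,round((e.max()-e.min())*1000,1),end='; ')
E
python3 -m pendant '[[0,0,0,0,0,1,1],[0,0,0,0,0,1,1],[0,0,0,0,0,1,1],[0,0,0,0,0,1,1],[0,0,0,0,0,1,1]]' 40
python3 -m pendant '[[0,0,0,0,0,1,1],[0,0,0,0,0,1,1],[0,0,0,0,0,1,1],[0,0,0,0,0,1,1],[0,0,0,0,0,1,1]]'
python3 -m pendant '[[0,0,0,0,0,1,1],[0,0,0,0,0,0.5,1],[0,0,0,0,0,0,1]]'
python3 g.py .50 .28 .30 0.7
```

```text
[0.4516 0.0711 0.0043] [array([452. ,  70.6]), array([59.1, 57.5]), np.float64(0.6)]
[ 0.4434 -0.0285  0.0044] [array([443.5, -28.7]), array([89.8, 31. ]), np.float64(85.3)]
-0.08137026818443814 0.09994211919612503
stand [ 0.40696322 -0.24981877  0.03005014] [ 0.51050116 -0.13156343  0.12752429]
0.03 1726 [ 0.40696322 -0.24981877] [ 0.51050116 -0.13156343]
0.1 830 [ 0.4339482  -0.24981877] [ 0.51050116 -0.15547375]
0.15 0  
0.2 0  
plug [0.60130543 0.24678985 0.01895461] ((602.4288330078125, 246.7323760986328), (24.82086181640625, 84.49896240234375), 5.972963333129883)
nut [ 0.68713517 -0.11816559]
-30 33.2; -25 33.3; -20 33.2; -15 32.9; -10 32.3; -5 31.4; 0 30.8; 5 30.5; 10 31.0; 15 32.0; 20 32.7; 25 33.2; 30 33.4; 35 33.4; 40 33.2; 45 32.6; 50 32.1; 55 31.4; 60 30.5; 65 29.6; 70 29.9; 75 30.8; 80 31.5; 85 32.2; time_s: 1.5
eef_pos: [0.2433, 0.6296, 0.3039]
ee_rot: [-1.362, -2.831, -0.0]
ft_force: [-1.0, 0.8, 0.5]
finger_gap: 0.0855
gripper_force: 0.0
time_s: 2.0
eef_pos: [0.2433, 0.6296, 0.304]
ee_rot: [2.048, 2.382, 0.0]
ft_force: [-0.6, 0.1, 0.8]
finger_gap: 0.0851
gripper_force: 0.0
time_s: 2.3
eef_pos: [0.2433, 0.6296, 0.3039]
ee_rot: [2.224, 2.219, -0.0]
ft_force: [-0.1, -0.1, 0.2]
finger_gap: 0.0855
gripper_force: 0.0
t 2.3 tcp [0.2433 0.6296 0.3039] psi -0.12 tilt [ 0. -0.] gap 0.0855 F [-0.1 -0.1  0.2] grip 0.0
shift units [-6.981  5.149  0.079]
turn z units -0.137
```

```bash

python3 -m pendant '[[-0.7,0.51,0,0,0,0,1],[-0.7,0.52,0,0,0,0,1],[-0.7,0.51,0,0,0,0,1],[-0.7,0.52,0,0,0,0,1],[-0.7,0.51,0,0,0,0,1]]' >/dev/null
python3 -m pendant '[[-0.7,0.52,0,0,0,0,1],[-0.7,0.51,0,0,0,0,1],[-0.7,0.52,0,0,0,0,1],[-0.7,0.51,0,0,0,0,1],[-0.7,0.52,0,0,0,0,1]]' >/dev/null
python3 -m pendant '[[0,0,0,0,0,-0.12,1],[0,0,0,0,0,0,1],[0,0,0,0,0,0,1]]'
python3 g.py .665 -.242 .30 0.7
python3 - <<'E'
from m import *
im,d=manip.camera('wrist'); save('w1.png',im); np.savez('w1.npz',im=im,d=d)
cm=cal('wrist'); print(cm[0])
P=cloud('wrist',d,cm); np.save('w1P.npy',P)
P=np.where((P[...,2:]<.008),P,9)
for k,v in marks(im,P).items():
    for a,r in v: print(k,a.round(4),[np.round(x,1) for x in r])
E
```

```text
time_s: 3.6
eef_pos: [0.4995, 0.2797, 0.3039]
ee_rot: [-2.208, -2.234, 0.0]
ft_force: [0.3, 0.0, 0.0]
finger_gap: 0.0853
gripper_force: 0.0
t 3.6 tcp [0.4995 0.2797 0.3039] psi 0.65 tilt [-0.0004  0.0003] gap 0.0853 F [0.3 0.  0. ] grip 0.0
shift units [-10.471   3.192   0.073]
turn z units -0.008
{'fx': 297.12138131255307, 'fy': 297.12138131255307, 'cx': 315.90511564944563, 'cy': 197.32072490434174, 'origin': array([0.4972594 , 0.35350821, 0.37337981]), 'attitude': array([2.84769959e+00, 1.67672503e-02, 2.12007583e-03])}
blue [0.4546 0.3647 0.0041] [array([455. , 364.6]), array([10.9, 30.3]), np.float64(71.6)]
blue [0.4478 0.3223 0.004 ] [array([448.2, 321.8]), array([43. , 14.5]), np.float64(0.5)]
blue [0.4475 0.2711 0.004 ] [array([447.3, 271.2]), array([36.1, 35.3]), np.float64(0.8)]
blue [0.4481 0.2131 0.004 ] [array([447.9, 212.8]), array([38.8, 33.3]), np.float64(89.4)]
red [0.4495 0.07   0.004 ] [array([449.4,  69.7]), array([59.7, 58.9]), np.float64(88.5)]
```

View pics/w1.png

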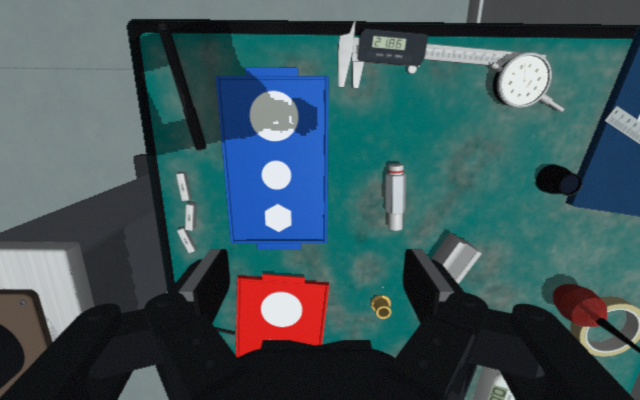

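```bash

python3 -m pendant '[[-0.75,0.23,0.1,0,0,0,1],[-0.75,0.23,0.1,0,0,0,1],[-0.75,0.23,0.1,0,0,0,1],[-0.75,0.23,0.1,0,0,0,1],[-0.75,0.23,0.1,0,0,0,1]]' >/dev/null
python3 -m pendant '[[-0.75,0.23,0.1,0,0,0,1],[-0.75,0.23,0.1,0,0,0,1],[-0.75,0.23,0.1,0,0,0,1],[-0.75,0.23,0.1,0,0,0,1],[-0.75,0.23,0.1,0,0,0,1]]' >/dev/null
python3 -m pendant '[[-0.75,0.23,0.1,0,0,0,1],[-0.75,0.23,0.1,0,0,0,1],[-0.75,0.22,0.1,0,0,0,1],[-0.72,0.21,0.1,0,0,0,1],[0,0,0,0,0,0,1]]'
cat > wp.py <<'E'
import sys
from m import *
im,d=manip.camera('wrist'); cm=cal('wrist'); save(sys.argv[1]+'.png',im); P=cloud('wrist',d,cm); np.savez(sys.argv[1]+'.npz',im=im,P=P)
D=dict(gear=((.662,-.241),12,.033),bushing=((.597,.081),22,.03),nut=((.687,-.12),16,.03),ring=((.689,.008),16,.04),plug=((.602,.248),22,.055))
n=sys.argv[2]; parts(P,{n:D[n]},zmin=float(sys.argv[3]))
print([(world('wrist',x['position'],cm).round(4),x['score']) for x in manip.pinpoint('wrist',{'nut':'hex_nut','ring':'black_ring'}.get(n,n))[:2]])
E
python3 wp.py w2 gear .009
python3 g.py .662 -.241 .1 0.7
```

```text
time_s: 5.15
eef_pos: [0.6655, -0.2454, 0.2326]
ee_rot: [2.212, 2.231, -0.002]
ft_force: [0.4, 0.3, -0.2]
finger_gap: 0.0852
gripper_force: 0.0
gear 16234 ztop 0.2577 cen [ 0.6616 -0.23    0.2262] rect [array([ 664.1, -237.1]), array([58.7, 48.2]), np.float64(26.8)]
[(array([ 0.6567, -0.2382, -0.0043]), 0.82)]
t 5.2 tcp [ 0.6651 -0.2419  0.2333] psi 0.63 tilt [-0.0009  0.0011] gap 0.0852 F [0.3 0.4 0.4] grip 0.0
shift units [ 0.015 -0.06   2.665]
turn z units -0.012
```

View pics/w2.png

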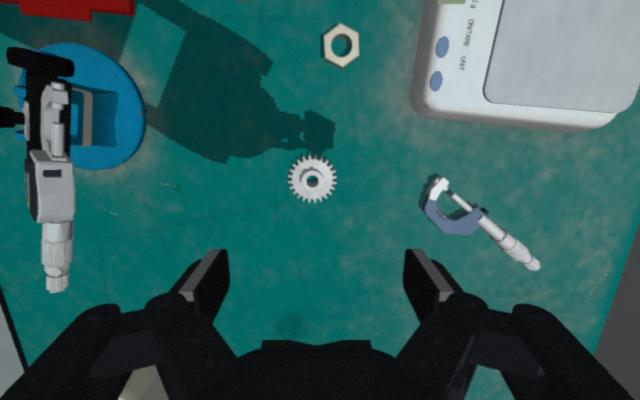

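```bash
sed -i "s/^im,d=manip.camera('wrist'); cm=cal('wrist');/cm=cal('wrist'); im,d=manip.camera('wrist');/" wp.py; sed -i "s/&(P\[...,2\]>zmin)/\&(P[...,2]>zmin)\&(P[...,2]<.04)/" m.py
python3 wp.py w2 gear .009;python3 wp.py w2 gear .015
python3 g.py .662 -.241 .1 0.7
```

```text
gear 1408 ztop 0.0191 cen [ 0.6599 -0.241   0.0128] rect [array([ 660.3, -241.7]), array([47.8, 48. ]), np.float64(2.6)]
[(array([ 0.6568, -0.2424, -0.003 ]), 0.79), (array([ 0.6834, -0.1197, -0.0009]), 0.35)]
gear 280 ztop 0.0196 cen [ 0.66   -0.2417  0.0183] rect [array([ 660. , -241.6]), array([21.9, 21.4]), np.float64(3.6)]
[(array([ 6.582e-01, -2.389e-01,  5.000e-04]), 0.9)]
t 5.5 tcp [ 0.6651 -0.2408  0.2343] psi 0.72 tilt [0.0002 0.0001] gap 0.0851 F [1.  0.2 0.2] grip 0.0
shift units [-0.003 -0.062  2.687]
turn z units 0.004
```

```bash
python3 - <<'E'
from h import *
P=np.load('w2.npz')['P']; s=manip.read_state(); M=R.from_rotvec(s['ee_rot']).as_matrix()
T=(P-s['eef_pos'])@M
m=(abs(T[...,1])<.075)&(abs(T[...,0])<.03)&(T[...,2]>-.02)&(T[...,2]<.12)
q=T[m]; print(len(q))
for a,b in((-.08,-.03),(-.03,0),(0,.03),(.03,.08)):
    w=q[(q[:,1]>a)&(q[:,1]<b)]
    if len(w): print(a,b,len(w),w.min(0).round(4),w.max(0).round(4), np.percentile(w[:,2],98))
E
```

```text
43644
-0.08 -0.03 16118 [-0.0133 -0.075  -0.0198] [ 0.018  -0.03    0.0609] 0.05176983047830665
-0.03 0 5945 [ 0.0083 -0.03   -0.02  ] [ 0.0199 -0.      0.0014] -0.0003199209745973353
0 0.03 6025 [ 0.0083  0.     -0.02  ] [0.0201 0.03   0.002 ] -7.498186674476973e-05
0.03 0.08 15556 [-0.0136  0.03   -0.0198] [0.0187 0.0738 0.0612] 0.05190452265619577
```

```bash

python3 -m pendant '[[0,-0.035,0.6,0,0,0,1],[0,-0.035,0.8,0,0,0,1],[0,0,0.8,0,0,0,1],[0,0,0.6,0,0,0,1],[0,0,0.3,0,0,0,1]]' >/dev/null
python3 -m pendant '[[0,0,0.18,0,0,0,1],[0,0,0,0,0,0,1],[0,0,0,0,0,0,1],[0,0,0,0,0,0,0.5],[0,0,0,0,0,0,0.5]]' 30
python3 g.py
python3 -m pendant '[[0,0,0,0,0,0,0.5],[0,0,0,0,0,0,0.5],[0,0,0,0,0,0,0.5],[0,0,0,0,0,0,0.5]]'
python3 g.py
```

```text
time_s: 6.45
eef_pos: [0.6623, -0.2433, 0.0718]
ee_rot: [2.208, 2.231, 0.001]
ft_force: [-0.6, 0.3, -0.6]
finger_gap: 0.0591
gripper_force: 0.0
t 6.5 tcp [ 0.6623 -0.2433  0.0718] psi 0.59 tilt [ 0.0027 -0.0014] gap 0.0591 F [-0.6  0.3 -0.6] grip 0.0
time_s: 6.85
eef_pos: [0.6621, -0.2433, 0.0715]
ee_rot: [2.209, 2.231, 0.001]
ft_force: [-0.6, 0.3, 4.9]
finger_gap: 0.0477
gripper_force: 31.5
t 6.8 tcp [ 0.6621 -0.2433  0.0715] psi 0.58 tilt [ 0.0018 -0.001 ] gap 0.0477 F [-0.6  0.3  4.9] grip 31.5
```

```bash

python3 -m pendant '[[0,0,-0.3,0,0,0,0.5],[0,0,-0.5,0,0,0,0.5],[0,0,-0.5,0,0,0,0.5],[0,0,-0.2,0,0,0,0.5]]'
python3 g.py .4479 .3417 .13 0.7
```

```text
time_s: 7.25
eef_pos: [0.6623, -0.2433, 0.1481]
ee_rot: [2.207, 2.23, 0.002]
ft_force: [0.5, 0.4, -1.2]
finger_gap: 0.0476
gripper_force: 31.3
t 7.2 tcp [ 0.6623 -0.2433  0.1481] psi 0.59 tilt [ 0.0037 -0.002 ] gap 0.0476 F [ 0.5  0.4 -1.2] grip 31.3
shift units [11.745 -4.169  0.322]
turn z units -0.018
```

```bash

python3 -m pendant '[[0.5,-0.18,0,0,0,0,0.5],[0.75,-0.27,0,0,0,0,0.5],[0.75,-0.27,0,0,0,0,0.5],[0.75,-0.27,0,0,0,0,0.5],[0.75,-0.27,0,0,0,0,0.5]]' >/dev/null
python3 -m pendant '[[0.75,-0.27,0,0,0,0,0.5],[0.75,-0.27,0,0,0,0,0.5],[0.75,-0.27,0,0,0,0,0.5],[0.75,-0.27,0,0,0,0,0.5],[0.75,-0.27,0,0,0,0,0.5]]' >/dev/null
python3 -m pendant '[[0.75,-0.27,0,0,0,0,0.5],[0.75,-0.27,0,0,0,0,0.5],[0.75,-0.27,0,0,0,0,0.5],[0.75,-0.27,0,0,0,0,0.5],[0.75,-0.25,0,0,0,0,0.5]]' >/dev/null
python3 -m pendant '[[0.7,-0.22,0,0,0,0,0.5],[0,0,0,0,0,0,0.5],[0,0,0,0,0,0,0.5]]' >/dev/null
python3 g.py .4479 .3417 .0765 0.7
```

```text
t 9.1 tcp [0.4465 0.3403 0.1443] psi 0.71 tilt [-0.001 -0.001] gap 0.0478 F [-0.3 -0.7 -0.9] grip 31.3
shift units [0.029 0.029 1.356]
turn z units 0.002
```

```bash

python3 -m pendant '[[0.02,0.02,0.4,0,0,0,0.5],[0,0,0.5,0,0,0,0.5],[0,0,0.34,0,0,0,0.5],[0,0,0,0,0,0,0.5],[0,0,0,0,0,0,0.5]]' >/dev/null
python3 g.py .4479 .3417 .0758 0.7;sleep 0;python3 g.py .4479 .3417 .0758 0.7
```

```text
t 9.6 tcp [0.4487 0.34   0.0828] psi 0.5 tilt [-0.0007 -0.0005] gap 0.0475 F [ 0.5  0.7 -1.2] grip 31.3
shift units [ 0.035 -0.016  0.14 ]
turn z units -0.033
t 9.6 tcp [0.4487 0.34   0.0828] psi 0.5 tilt [-0.0007 -0.0005] gap 0.0475 F [ 0.5  0.7 -1.2] grip 31.3
shift units [ 0.035 -0.016  0.14 ]
turn z units -0.033
```

```bash

python3 -m pendant '[[0.025,-0.01,0.06,0,0,0,0.5],[0,0,0.04,0,0,0,0.5],[0,0,0,0,0,0,0.5]]' >/dev/null
python3 g.py .4479 .3417 .0758 0.7
python3 -m pendant '[[0,0,0.03,0,0,0,0.5],[0,0,0,0,0,0,0.5],[0,0,0,0,0,0,0.5]]' >/dev/null
python3 g.py .4479 .3417 .0758 0.7
```

```text
t 9.8 tcp [0.4481 0.3423 0.0784] psi 0.59 tilt [0.0008 0.0003] gap 0.0476 F [-0.2 -0.2 -1.2] grip 31.3
shift units [-0.012 -0.004  0.052]
turn z units -0.018
t 10.2 tcp [0.4478 0.3423 0.0764] psi 0.6 tilt [-0.  0.] gap 0.0473 F [ 0.3  0.1 -1.7] grip 31.3
shift units [-0.012  0.002  0.013]
turn z units -0.017
```

Not yet in contact; a small step down, release, go up and move aside so the top camera sees it.

```bash

python3 -m pendant '[[0,0,0.02,0,0,0,0.5],[0,0,0.01,0,0,0,0.5],[0,0,0,0,0,0,0.5]]'
python3 -m pendant '[[0,0,0,0,0,0,0.8],[0,0,0,0,0,0,0.8],[0,0,0,0,0,0,0.8],[0,0,-0.2,0,0,0,0.8],[0,0,-0.6,0,0,0,0.8]]' >/dev/null
python3 g.py
python3 -m pendant '[[0,0.1,-0.8,0,0,0,0.8],[-0.4,0.4,-0.6,0,0,0,1],[-0.8,0.5,0,0,0,0,1],[-0.8,0.4,0,0,0,0,1],[-0.8,0.4,0,0,0,0,1]]' >/dev/null
python3 -m pendant '[[-0.8,0.4,0,0,0,0,1],[-0.8,0.4,0,0,0,0,1],[-0.5,0.4,0,0,0,0,1],[0,0,0,0,0,0,1],[0,0,0,0,0,0,1]]' >/dev/null
cat > tp.py <<'E'
from m import *
import sys
cm=cal('top'); im,d=manip.camera('top'); save(sys.argv[1]+'.png',im); P=cloud('top',d,cm); np.savez(sys.argv[1]+'.npz',im=im,d=d)
D=dict(gear=((.449,.3445),12,.028,.011),gearhub=((.449,.3445),12,.028,.019),bushing=((.4497,.272),22,.018,.018),nut=((.4502,.2145),16,.022,.016),ring=((.4515,.071),16,.032,.014),plug=((.443,-.0285),22,.05,.014),)
for n in sys.argv[2:]: parts(P,{n:D[n][:3]},zmin=D[n][3])
E
python3 tp.py t1 gear gearhub
python3 g.py .597 .0805 .2 0.7; python3 wp.py w3 bushing .014; python3 wp.py w3 bushing .02
```

```text
time_s: 10.45
eef_pos: [0.448, 0.3424, 0.0755]
ee_rot: [2.21, 2.233, 0.0]
ft_force: [-2.0, -0.2, 3.8]
finger_gap: 0.0472
gripper_force: 31.8
t 10.9 tcp [0.4459 0.3412 0.1126] psi 0.58 tilt [-0.0063 -0.0032] gap 0.0683 F [ 0.9 -0.3 -0.7] grip 0.0
gear 352 ztop 0.0243 cen [0.4496 0.3443 0.0172] rect [array([449.9, 345.1]), array([46.9, 47.4]), np.float64(22.2)]
gearhub 77 ztop 0.0264 cen [0.4496 0.3453 0.0225] rect [array([452. , 345.7]), array([27.6, 43.5]), np.float64(54.0)]
t 12.0 tcp [0.6    0.0991 0.1851] psi 0.58 tilt [-0.0004  0.0004] gap 0.0858 F [ 0.5 -0.   0.5] grip 0.0
shift units [-0.371 -0.064 -0.298]
turn z units -0.02
bushing 342 ztop 0.0225 cen [0.5946 0.0801 0.0201] rect [array([594.7,  79.5]), array([20.7, 20.7]), np.float64(86.4)]
[]
bushing 239 ztop 0.0226 cen [0.5946 0.0795 0.0213] rect [array([594.5,  79.3]), array([20.3, 21. ]), np.float64(0.4)]
[(array([ 0.5942,  0.0786, -0.0009]), 0.7)]
```

```bash
python3 - <<'E'
import numpy as np
P=np.load('w3.npz')['P']; r=np.hypot(P[...,0]-.5946,P[...,1]-.0795)
for a in (0,5,8,10,11,12,13,14,15,16):
    q=P[(r>=a/1e3)&(r<a/1e3+.001)&(P[...,2]<.03)][:,2]; print(a,len(q),np.percentile(q,[5,25,50,75,95]).round(4))
E
python3 g.py .5955 .0798 .0780 0.7
```

```text
0 2 [0.0008 0.0008 0.0009 0.0009 0.0009]
5 14 [-0.0001  0.0006  0.0008  0.0012  0.0017]
8 85 [0.0077 0.0203 0.021  0.0216 0.0223]
10 212 [0.0024 0.0064 0.0129 0.02   0.0217]
11 50 [0.0015 0.002  0.0026 0.0029 0.0035]
12 61 [0.0012 0.0018 0.0025 0.0029 0.0036]
13 69 [0.0014 0.0019 0.0024 0.0029 0.0032]
14 86 [0.0001 0.0006 0.0013 0.0022 0.0033]
15 82 [-0.0004  0.0003  0.0007  0.0012  0.0016]
16 95 [-0.0004  0.0003  0.0008  0.0011  0.0016]
t 12.2 tcp [0.5997 0.1    0.1849] psi 0.69 tilt [-0.0004  0.0001] gap 0.0853 F [ 0.3 -0.6 -0.9] grip 0.0
shift units [-0.403 -0.087  2.138]
turn z units -0.002
```

```bash

python3 -m pendant '[[-0.2,-0.04,0.2,0,0,0,1],[-0.2,-0.047,0.5,0,0,0,0.8],[0,0,0.6,0,0,0,0.7],[0,0,0.4,0,0,0,0.6],[0,0,0.25,0,0,0,0.6]]' >/dev/null
python3 -m pendant '[[0,0,0.1,0,0,0,0.6],[0,0,0,0,0,0,0.6],[0,0,0,0,0,0,0.6]]' >/dev/null
python3 g.py .5955 .0798 .079 0.7
```

```text
t 13.0 tcp [0.597  0.0788 0.0835] psi 0.6 tilt [ 0.0019 -0.0001] gap 0.0514 F [ 0.2 -0.1 -0.5] grip 0.0
shift units [ 0.021 -0.029  0.089]
turn z units -0.016
```

```bash

python3 -m pendant '[[0.015,-0.025,0.07,0,0,0,0.6],[0,0,0,0,0,0,0.5],[0,0,0,0,0,0,0.1],[0,0,0,0,0,0,0.1],[0,0,0,0,0,0,0.1]]' 30 >/dev/null
python3 -m pendant '[[0,0,0,0,0,0,0.1],[0,0,0,0,0,0,0.1],[0,0,0,0,0,0,0.1],[0,0,0,0,0,0,0.1]]' >/dev/null
python3 g.py
python3 -m pendant '[[0,0,-0.2,0,0,0,0.1],[0,0,-0.4,0,0,0,0.1],[0,0,-0.4,0,0,0,0.1],[0,0,0,0,0,0,0.1],[0,0,0,0,0,0,0.1]]' >/dev/null
python3 g.py .448 .2717 .13 .7
```

```text
t 13.9 tcp [0.5952 0.0795 0.0795] psi 0.59 tilt [0.0005 0.    ] gap 0.0236 F [-1.8  0.3  5. ] grip 29.6
t 14.4 tcp [0.5949 0.0794 0.1289] psi 0.59 tilt [ 0.0006 -0.0001] gap 0.0237 F [ 0.4  0.4 -0.2] grip 29.0
shift units [ 3.875 -2.899 -0.025]
turn z units -0.019
```

```bash

python3 -m pendant '[[0.4,-0.3,0,0,0,0,0.1],[0.65,-0.5,0,0,0,0,0.1],[0.65,-0.5,0,0,0,0,0.1],[0.65,-0.5,0,0,0,0,0.1],[0.65,-0.5,0,0,0,0,0.1]]' >/dev/null
python3 -m pendant '[[0.6,-0.4,0,0,0,0,0.1],[0.28,-0.2,0,0,0,0,0.1],[0,0,0.3,0,0,0,0.1],[0,0,0,0,0,0,0.1],[0,0,0,0,0,0,0.1]]' >/dev/null
python3 g.py .448 .2717 .0835 .7
python3 -m pendant '[[0,0,0.3,0,0,0,0.1],[0,0,0.2,0,0,0,0.1],[0,0,0,0,0,0,0.1],[0,0,0,0,0,0,0.1]]' >/dev/null
python3 g.py .448 .2717 .0835 .7
```

```text
t 15.4 tcp [0.4476 0.271  0.1123] psi 0.54 tilt [-0.0028 -0.0013] gap 0.0236 F [-0.2  0.  -0.1] grip 29.0
shift units [0.015 0.009 0.576]
turn z units -0.027
t 15.8 tcp [0.4478 0.2716 0.0882] psi 0.55 tilt [-0.0014 -0.0005] gap 0.0235 F [-0.8  0.4 -0.6] grip 29.0
shift units [0.003 0.004 0.094]
turn z units -0.024
```

```bash

python3 -m pendant '[[0,0,0.06,0,0,0,0.1],[0,0,0.02,0,0,0,0.1],[0,0,0.015,0,0,0,0.1],[0,0,0,0,0,0,0.1],[0,0,0,0,0,0,0.1]]'
python3 g.py .448 .2717 .0835 .7
```

```text
time_s: 16.3
eef_pos: [0.448, 0.2721, 0.0843]
ee_rot: [2.21, 2.233, 0.0]
ft_force: [-0.4, -0.8, -0.1]
finger_gap: 0.0238
gripper_force: 29.0
t 16.3 tcp [0.448  0.2721 0.0843] psi 0.6 tilt [0.0003 0.0001] gap 0.0238 F [-0.4 -0.8 -0.1] grip 29.0
shift units [-0.007 -0.001  0.017]
turn z units -0.017
```

```bash

python3 -m pendant '[[0,0,0.015,0,0,0,0.1],[0,0,0.01,0,0,0,0.1],[0,0,0,0,0,0,0.1]]'
python3 -m pendant '[[0,0,0,0,0,0,0.5],[0,0,0,0,0,0,0.5],[0,0,0,0,0,0,0.5],[0,0,-0.3,0,0,0,0.5],[0,0,-0.6,0,0,0,0.5]]' >/dev/null
python3 g.py .6865 -.119 .2 5 
```

```text
time_s: 16.6
eef_pos: [0.4482, 0.2721, 0.0835]
ee_rot: [2.21, 2.233, 0.0]
ft_force: [-2.0, -0.1, 4.3]
finger_gap: 0.0236
gripper_force: 29.8
t 17.1 tcp [0.4463 0.2713 0.1266] psi 0.58 tilt [-0.0055 -0.0021] gap 0.043 F [1.1 0.5 0.4] grip 0.0
shift units [-7.858  4.716 -1.478]
turn z units -0.736
```

```bash

python3 -m pendant '[[-0.3,0.2,-0.5,0,0,0,0.6],[-0.6,0.4,-0.4,0,0,0,0.8],[-0.7,0.4,-0.3,0,0,0,0.8],[-0.7,0.42,-0.3,0,0,0,0.8],[-0.7,0.42,0,0,0,0,0.8]]' >/dev/null
python3 -m pendant '[[-0.7,0.42,0,0,0,0,0.8],[-0.7,0.42,0,0,0,0,0.8],[-0.7,0.42,0,0,0,0,0.8],[-0.7,0.42,0,0,0,0,0.8],[-0.7,0.42,0,0,0,0,0.8]]' >/dev/null
python3 -m pendant '[[-0.7,0.42,0,0,0,0,0.8],[-0.66,0.36,0,0,0,0,0.8],[0,0,0,0,0,-0.72,0.8],[0,0,0,0,0,0,0.8],[0,0,0,0,0,0,0.8]]' >/dev/null
python3 tp.py t2 gear bushing; python3 wp.py w4 nut .012; python3 g.py .6855 -.119 .07 5
python3 - <<'E'
import numpy as np,cv2
P=np.load('w4.npz')['P']
m=(np.hypot(P[...,0]-.686,P[...,1]+.12)<.03)&(P[...,2]>.012)&(P[...,2]<.03); q=P[m][:,:2]
for a in range(-10,71,5):
    e=(q-q.mean(0))@[np.cos(np.radians(a)),np.sin(np.radians(a))]; print(a,round((e.max()-e.min())*1000,1),end='; ')
im=cv2.imread('pics/t2.png')[225:305,140:260]; cv2.imwrite('pics/t2c.png',cv2.resize(im,None,fx=5,fy=5,interpolation=cv2.INTER_CUBIC))
E
```

```text
gear 354 ztop 0.0241 cen [0.4495 0.3443 0.0173] rect [array([449.5, 344.5]), array([47.1, 47.3]), np.float64(69.2)]
bushing 54 ztop 0.0288 cen [0.4498 0.2729 0.0252] rect [array([449.8, 273.3]), array([20.1, 20.3]), np.float64(38.1)]
nut 634 ztop 0.0167 cen [ 0.685  -0.1199  0.0153] rect [array([ 685. , -120.5]), array([29.7, 34.7]), np.float64(7.3)]
[(array([ 0.6861, -0.1186, -0.0011]), 0.87)]
t 18.8 tcp [ 0.6878 -0.1176  0.2033] psi 4.93 tilt [0. 0.] gap 0.0678 F [-0.2 -1.1 -0.5] grip 0.0
shift units [-0.025 -0.047  2.666]
turn z units -0.011
-10 33.2; -5 32.3; 0 31.2; 5 29.8; 10 30.5; 15 31.6; 20 32.5; 25 33.2; 30 33.6; 35 33.8; 40 33.7; 45 33.3; 50 32.8; 55 32.1; 60 31.3; 65 31.0; 70 31.5;
```

View pics/t2c.png

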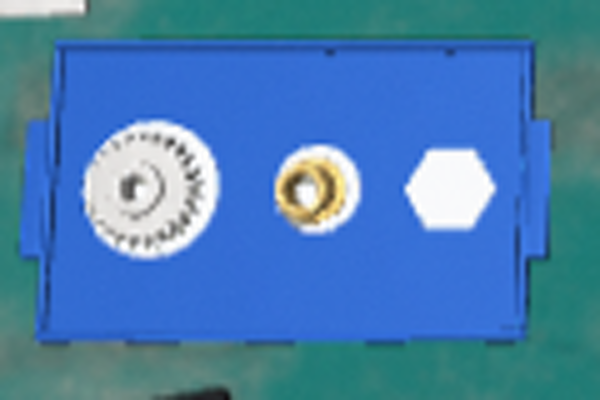

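```bash

python3 -m pendant '[[-0.025,-0.02,0.4,0,0,0,0.7],[-0.02,-0.02,0.8,0,0,0,0.6],[0,0,0.7,0,0,0,0.6],[0,0,0.4,0,0,0,0.6],[0,0,0.2,0,0,0,0.6]]' >/dev/null
python3 -m pendant '[[0,0,0,0,0,0,0.6],[0,0,0,0,0,0,0.6],[0,0,0,0,0,0,0.6]]' >/dev/null
python3 g.py .6858 -.1198 .074 5.5
```

```text
t 19.6 tcp [ 0.6876 -0.1214  0.0805] psi 4.92 tilt [ 0.004  -0.0014] gap 0.0514 F [-0.2  0.2  0. ] grip 0.0
shift units [ 0.035 -0.035  0.129]
turn z units -0.097
```

```bash

python3 -m pendant '[[0.025,-0.02,0.08,0,0,-0.08,0.6],[0,0,0.04,0,0,0,0.5],[0,0,0,0,0,0,0.5]]' >/dev/null
python3 g.py .6858 -.1198 .074 5.5
python3 -m pendant '[[0,0,0,0,0,0,0.2],[0,0,0,0,0,0,0.2],[0,0,0,0,0,0,0.2],[0,0,0,0,0,0,0.2],[0,0,0,0,0,0,0.2]]' 30 >/dev/null
python3 -m pendant '[[0,0,0,0,0,0,0.2],[0,0,0,0,0,0,0.2]]' >/dev/null
python3 g.py
python3 -m pendant '[[0,0,-0.2,0,0,0,0.2],[0,0,-0.5,0,0,0,0.2],[0,0,-0.4,0,0,0,0.2],[0,0,0,0,0,0,0.2],[0,0,0,0,0,0,0.2]]' >/dev/null
python3 g.py .4484 .2134 .13 .7
```

```text
t 19.9 tcp [ 0.6849 -0.1197  0.0717] psi 5.39 tilt [-0.0004  0.0001] gap 0.0427 F [ 0.4 -0.4 -0.8] grip 0.0
shift units [-0.004  0.019 -0.045]
turn z units -0.018
t 20.6 tcp [ 0.6855 -0.12    0.0724] psi 5.39 tilt [ 0.001  -0.0004] gap 0.0296 F [0.6 0.7 3.6] grip 31.3
t 21.1 tcp [ 0.6848 -0.1197  0.1267] psi 5.39 tilt [-0.0004  0.0001] gap 0.0294 F [-0.3  0.3 -1.1] grip 30.8
shift units [ 7.077 -4.081 -0.063]
turn z units 0.782
```

```bash

python3 -m pendant '[[0,0,0,0,0,0.78,0.2],[0.4,-0.27,0,0,0,0,0.2],[0.7,-0.48,0,0,0,0,0.2],[0.7,-0.48,0,0,0,0,0.2],[0.7,-0.48,0,0,0,0,0.2]]' >/dev/null
python3 -m pendant '[[0.7,-0.48,0,0,0,0,0.2],[0.7,-0.48,0,0,0,0,0.2],[0.7,-0.48,0,0,0,0,0.2],[0.7,-0.48,0,0,0,0,0.2],[0.7,-0.48,0,0,0,0,0.2]]' >/dev/null
python3 -m pendant '[[0.7,-0.5,0,0,0,0,0.2],[0,0,0.3,0,0,0,0.2],[0,0,0.3,0,0,0,0.2],[0,0,0.2,0,0,0,0.2],[0,0,0,0,0,0,0.2]]' >/dev/null
python3 -m pendant '[[0,0,0,0,0,0,0.2],[0,0,0,0,0,0,0.2]]' >/dev/null
python3 g.py .4484 .2134 .0764 .7
```

```text
t 22.8 tcp [0.451  0.2121 0.0873] psi 0.67 tilt [0.0008 0.0002] gap 0.0299 F [ 0.6 -0.1  0.3] grip 30.7
shift units [ 0.026 -0.052  0.219]
turn z units -0.004
```

```bash

python3 -m pendant '[[0.025,-0.045,0.1,0,0,0,0.2],[0,0,0.06,0,0,0,0.2],[0,0,0,0,0,0,0.2],[0,0,0,0,0,0,0.2]]' >/dev/null
python3 g.py .4484 .2134 .0764 .7
python3 -m pendant '[[0,0,0.025,0,0,0,0.2],[0,0,0,0,0,0,0.2],[0,0,0,0,0,0,0.2]]' 
python3 g.py .4484 .2134 .0764 .7
```

```text
t 23.1 tcp [0.4482 0.2135 0.0789] psi 0.71 tilt [-0.0001 -0.    ] gap 0.0293 F [-0.4  0.8 -0.9] grip 30.7
shift units [-0.002  0.005  0.05 ]
turn z units 0.002
time_s: 23.45
eef_pos: [0.4482, 0.2135, 0.0777]
ee_rot: [2.208, 2.235, 0.0]
ft_force: [0.6, -0.0, -1.6]
finger_gap: 0.0294
gripper_force: 30.7
t 23.4 tcp [0.4482 0.2135 0.0777] psi 0.71 tilt [0.0001 0.    ] gap 0.0294 F [ 0.6 -0.  -1.6] grip 30.7
shift units [-0.003  0.003  0.026]
turn z units 0.002
```

```bash

python3 -m pendant '[[0,0,0.02,0,0,0,0.2],[0,0,0.015,0,0,0,0.2],[0,0,0,0,0,0,0.2]]' 
python3 -m pendant '[[0,0,0,0,0,0,0.55],[0,0,0,0,0,0,0.55],[0,0,0,0,0,0,0.55],[0,0,-0.3,0,0,0,0.55],[0,0,-0.6,0,0,0,0.55]]' >/dev/null
python3 g.py .69 .008 .2 0 
```

```text
time_s: 23.75
eef_pos: [0.4483, 0.2136, 0.0763]
ee_rot: [-2.208, -2.235, 0.0]
ft_force: [-1.9, -0.7, 3.1]
finger_gap: 0.0295
gripper_force: 31.3
t 24.2 tcp [0.4463 0.213  0.1189] psi 0.7 tilt [-0.0062 -0.0015] gap 0.047 F [ 0.7 -1.5 -0.1] grip 0.0
shift units [-4.161  4.814 -1.646]
turn z units 0.117
```

```bash

python3 -m pendant '[[-0.3,0.3,-0.6,0,0,0,0.6],[-0.5,0.55,-0.5,0,0,0,1],[-0.5,0.6,-0.4,0,0,0,1],[-0.5,0.6,-0.1,0,0,0,1],[-0.5,0.6,0,0,0,0,1]]' >/dev/null
python3 -m pendant '[[-0.5,0.6,0,0,0,0,1],[-0.5,0.6,0,0,0,0,1],[-0.5,0.6,0,0,0,0,1],[-0.36,0.41,0,0,0,0,1],[0,0,0,0,0,0.89,1]]' >/dev/null
python3 -m pendant '[[0,0,0,0,0,0,1],[0,0,0,0,0,0,1],[0,0,0,0,0,0,1]]' >/dev/null
python3 tp.py t3 gear bushing nut; python3 wp.py w5 ring .012; python3 g.py .69 .008 .071 -4.66
python3 - <<'E'
import cv2
im=cv2.imread('pics/t3.png')[225:305,140:260]; cv2.imwrite('pics/t3c.png',cv2.resize(im,None,fx=5,fy=5,interpolation=cv2.INTER_CUBIC))
E
```

```text
gear 352 ztop 0.0242 cen [0.4495 0.3445 0.0172] rect [array([449.8, 345.5]), array([48. , 46.9]), np.float64(68.7)]
bushing 56 ztop 0.028 cen [0.4497 0.2732 0.0247] rect [array([449.4, 273.7]), array([19.1, 20.1]), np.float64(0.6)]
nut 119 ztop 0.0235 cen [0.45   0.2138 0.0202] rect [array([450.2, 213.4]), array([27.8, 32.5]), np.float64(0.6)]
ring 2089 ztop 0.0168 cen [0.6891 0.0096 0.0154] rect [array([689. ,   9.1]), array([52.6, 52.3]), np.float64(19.9)]
[(array([ 0.689 ,  0.0058, -0.0041]), 0.78)]
t 25.7 tcp [0.6935 0.0091 0.2011] psi -4.55 tilt [ 0. -0.] gap 0.0854 F [-0.   0.2  0.2] grip 0.0
shift units [-0.028 -0.067  2.601]
turn z units 0.018
```

View pics/t3c.png

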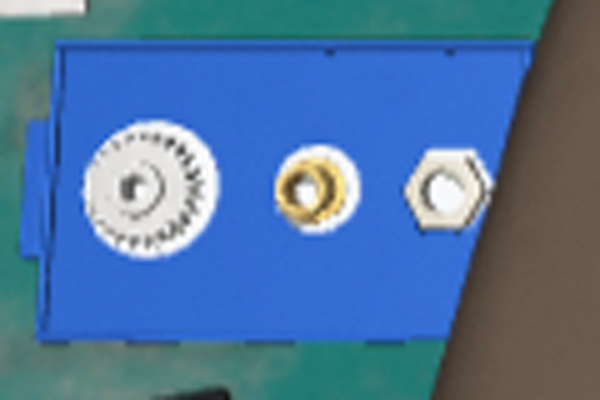

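View pics/w5.png

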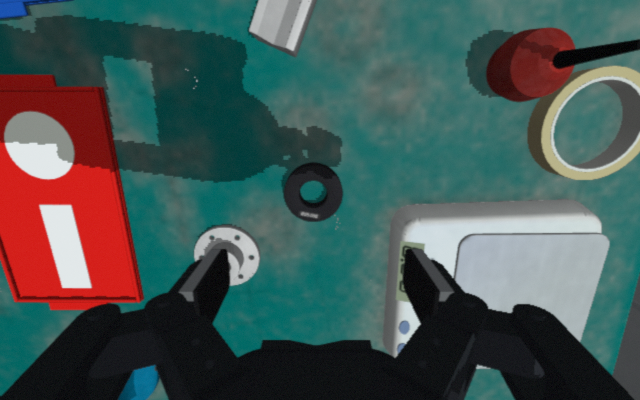

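```bash
python3 - <<'E'
import numpy as np
P=np.load('w5.npz')['P']; m=(P[...,2]>.015)&(P[...,2]<.06)&(P[...,0]>.72)&(P[...,0]<.85)&(P[...,1]>-.1)&(P[...,1]<.05)
q=P[m]; print(q.min(0),np.percentile(q,1,axis=0),np.percentile(q,99,axis=0))
E
python3 -m pendant '[[-0.02,-0.035,0.5,0,0,0,0.75],[0,-0.035,0.8,0,0,0,0.75],[0,0,0.7,0,0,0,0.75],[0,0,0.3,0,0,0,0.75],[0,0,0.1,0,0,0,0.75]]' >/dev/null
python3 -m pendant '[[0,0,0,0,0,0,0.75],[0,0,0,0,0,0,0.75],[0,0,0,0,0,0,0.75]]' >/dev/null
python3 g.py .690 .0093 .071 -4.66
```

```text
[ 0.75418999 -0.09997836  0.01501585] [ 0.75675086 -0.09770298  0.01592315] [ 0.84929791 -0.01177341  0.04658782]
t 26.5 tcp [0.6916 0.0077 0.0835] psi -4.62 tilt [ 0.0041 -0.0006] gap 0.064 F [ 0.1 -0.6  0.2] grip 0.0
shift units [ 0.03  -0.036  0.249]
turn z units 0.006
```

Clear of the scale (x>0.754).

```bash

python3 -m pendant '[[0.025,-0.02,0.12,0,0,0,0.75],[0,0,0.08,0,0,0,0.75],[0,0,0,0,0,0,0.75],[0,0,0,0,0,0,0.75]]' >/dev/null
python3 g.py .690 .0093 .071 -4.66
python3 -m pendant '[[0,0,0,0,0,0,0.5],[0,0,0,0,0,0,0.5],[0,0,0,0,0,0,0.5],[0,0,0,0,0,0,0.5],[0,0,0,0,0,0,0.5]]' 30 >/dev/null
python3 g.py
python3 -m pendant '[[0,0,-0.2,0,0,0,0.5],[0,0,-0.5,0,0,0,0.5],[0,0,-0.4,0,0,0,0.5],[0,0,0,0,0,0,0.5],[0,0,0,0,0,0,0.5]]' >/dev/null
python3 g.py .4498 .0699 .13 -4.66
```

```text
t 26.9 tcp [0.689  0.0092 0.0705] psi -4.63 tilt [-0.0007  0.0001] gap 0.0641 F [-0.3 -0.3 -0.2] grip 0.0
shift units [ 0.003  0.019 -0.009]
turn z units 0.006
t 27.4 tcp [0.6896 0.0091 0.0714] psi -4.63 tilt [ 0.0008 -0.0001] gap 0.0504 F [0.1 0.  2. ] grip 31.9
t 27.9 tcp [0.689  0.0092 0.1257] psi -4.63 tilt [-0.0003 -0.    ] gap 0.0506 F [-0.9  0.2 -2.8] grip 32.0
shift units [ 0.824 -4.866 -0.084]
turn z units 0.005
```

```bash

python3 -m pendant '[[0.05,-0.3,0,0,0,0,0.5],[0.1,-0.6,0,0,0,0,0.5],[0.1,-0.6,0,0,0,0,0.5],[0.1,-0.6,0,0,0,0,0.5],[0.1,-0.6,0,0,0,0,0.5]]' >/dev/null
python3 -m pendant '[[0.1,-0.6,0,0,0,0,0.5],[0.1,-0.6,0,0,0,0,0.5],[0.1,-0.6,0,0,0,0,0.5],[0.07,-0.37,0,0,0,0,0.5],[0,0,0.3,0,0,0,0.5]]' >/dev/null
python3 -m pendant '[[0,0,0.3,0,0,0,0.5],[0,0,0.2,0,0,0,0.5],[0,0,0,0,0,0,0.5],[0,0,0,0,0,0,0.5]]' >/dev/null
python3 g.py .4497 .0700 .0754 -4.66
```

```text
t 29.3 tcp [0.4496 0.0697 0.0854] psi -4.64 tilt [-0.0015  0.0001] gap 0.0506 F [ 0.1  0.3 -1.1] grip 32.1
shift units [0.007 0.002 0.2  ]
turn z units 0.004
```

```bash

python3 -m pendant '[[0,0,0.1,0,0,0,0.5],[0,0,0.05,0,0,0,0.5],[0,0,0,0,0,0,0.5],[0,0,0,0,0,0,0.5]]' >/dev/null
python3 g.py .4497 .0700 .0754 -4.66
python3 -m pendant '[[0,0,0.025,0,0,0,0.5],[0,0,0,0,0,0,0.5],[0,0,0,0,0,0,0.5]]' >/dev/null
python3 g.py .4497 .0700 .0754 -4.66
```

```text
t 29.7 tcp [0.45   0.0697 0.0785] psi -4.63 tilt [ 0.0002 -0.    ] gap 0.0505 F [ 1.2  0.7 -1.6] grip 32.1
shift units [ 0.006 -0.007  0.063]
turn z units 0.005
t 30.0 tcp [0.4499 0.0697 0.0772] psi -4.63 tilt [ 0.0001 -0.    ] gap 0.0507 F [ 0.1  0.3 -1.6] grip 32.1
shift units [ 0.006 -0.005  0.037]
turn z units 0.005
```

```bash

python3 -m pendant '[[0,0,0.025,0,0,0,0.5],[0,0,0.01,0,0,0,0.5],[0,0,0.01,0,0,0,0.5],[0,0,0,0,0,0,0.5]]'
python3 -m pendant '[[0,0,0,0,0,0,0.8],[0,0,0,0,0,0,0.8],[0,0,0,0,0,0,0.8],[0,0,-0.3,0,0,0,0.8],[0,0,-0.6,0,0,0,0.8]]' >/dev/null
python3 g.py .60 .246 .2 6 
```

```text
time_s: 30.4
eef_pos: [0.4499, 0.0697, 0.0753]
ee_rot: [-2.309, -2.13, 0.001]
ft_force: [-3.0, 0.2, 3.6]
finger_gap: 0.0509
gripper_force: 32.7
t 30.9 tcp [0.4481 0.0697 0.1182] psi -4.64 tilt [-0.0058  0.0004] gap 0.0682 F [1.4 0.  0.4] grip 0.0
shift units [ 3.759  2.733 -1.652]
turn z units -1.773
```

```bash

python3 -m pendant '[[0.2,0.1,-0.6,0,0,0,0.8],[0.45,0.33,-0.6,0,0,0,0.8],[0.5,0.4,-0.4,0,0,0,0.8],[0.5,0.4,0,0,0,0,0.8],[0.5,0.4,0,0,0,0,0.8]]' >/dev/null
python3 -m pendant '[[0.6,0.4,0,0,0,0,0.8],[0.6,0.4,0,0,0,0,0.8],[0.4,0.3,0,0,0,0,0.8],[0,0,0,0,0,-0.9,0.8],[0,0,0,0,0,-0.87,0.8]]' >/dev/null
python3 -m pendant '[[0,0,0,0,0,0,0.8],[0,0,0,0,0,0,0.8],[0,0,0,0,0,0,0.8]]' >/dev/null
python3 tp.py t4 ring; python3 wp.py w6 plug .011; python3 g.py .60 .246 .075 6
python3 - <<'E'
import cv2,numpy as np
P=np.load('w6.npz')['P']
m=(np.hypot(P[...,0]-.6,P[...,1]-.246)<.055)&(P[...,2]>.011)&(P[...,2]<.03)
n,l,s,_=cv2.connectedComponentsWithStats(m.astype(np.uint8)); i=1+s[1:,4].argmax(); q=P[l==i]
print('plug',q.mean(0),q[:,2].max(),cv2.minAreaRect((q[:,:2]*1000).astype(np.float32)))
im=cv2.imread('pics/t4.png')[225:305,260:380]; cv2.imwrite('pics/t4c.png',cv2.resize(im,None,fx=5,fy=5,interpolation=cv2.INTER_CUBIC))
E
```

```text
ring 370 ztop 0.023 cen [0.4516 0.0712 0.0201] rect [array([450.8,  71. ]), array([51.7, 50.1]), np.float64(1.1)]
plug 2175 ztop 0.022 cen [0.5992 0.2483 0.0184] rect [array([599.7, 244.7]), array([24.7, 84.2]), np.float64(5.1)]
[(array([0.5982, 0.2425, 0.0012]), 0.93)]
t 32.4 tcp [0.6011 0.2454 0.2   ] psi 5.94 tilt [0.0001 0.    ] gap 0.0683 F [ 1.  -0.4  0.5] grip 0.0
shift units [ 0.014 -0.02   2.5  ]
turn z units -0.01
plug [0.59915143 0.24827814 0.0184203 ] 0.023097240194050378 ((599.7037963867188, 244.74078369140625), (24.684350967407227, 84.22315979003906), 5.116230487823486)
```

View pics/t4c.png

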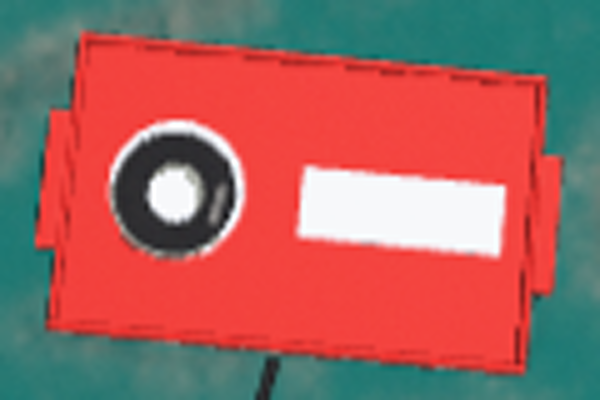

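View pics/w6.png

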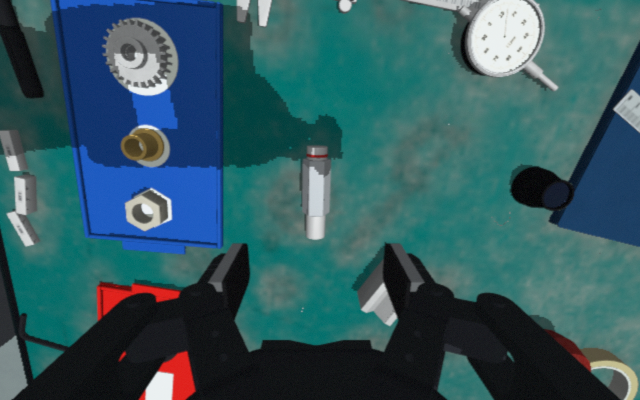

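```bash

python3 -m pendant '[[0,-0.02,0.5,0,0,0,0.7],[0,0,0.8,0,0,0.08,0.6],[0,0,0.7,0,0,0,0.6],[0,0,0.2,0,0,0,0.6],[0,0,0.1,0,0,0,0.6]]' >/dev/null
python3 -m pendant '[[0,0,0,0,0,0,0.6],[0,0,0,0,0,0,0.6],[0,0,0,0,0,0,0.6]]' >/dev/null
python3 g.py .6003 .245 .075 5.5
```

```text
t 33.1 tcp [0.6014 0.2458 0.0872] psi 5.51 tilt [0.0038 0.0009] gap 0.0512 F [ 0.9 -0.1  0.1] grip 0.0
shift units [-0.014 -0.024  0.244]
turn z units 0.002
```

```bash

python3 -m pendant '[[0,0,0.12,0,0,0,0.6],[0,0,0.08,0,0,0,0.6],[0,0,0,0,0,0,0.6],[0,0,0,0,0,0,0.6]]' >/dev/null
python3 g.py .6003 .245 .075 5.5
python3 -m pendant '[[0,0,0,0,0,0,0.4],[0,0,0,0,0,0,0.15],[0,0,0,0,0,0,0.15],[0,0,0,0,0,0,0.15],[0,0,0,0,0,0,0.15]]' 40 >/dev/null
python3 -m pendant '[[0,0,0,0,0,0,0.15],[0,0,0,0,0,0,0.15],[0,0,0,0,0,0,0.15],[0,0,0,0,0,0,0.15]]' >/dev/null
python3 g.py
python3 -m pendant '[[0,0,-0.2,0,0,0,0.15],[0,0,-0.5,0,0,0,0.15],[0,0,-0.4,0,0,0,0.15],[0,0,0,0,0,0,0.15],[0,0,0,0,0,0,0.15]]' >/dev/null
python3 g.py .4418 -.0295 .13 -4.66
```

```text
t 33.5 tcp [0.5999 0.2454 0.0746] psi 5.51 tilt [-0.0007 -0.0002] gap 0.0509 F [-0.6  0.5 -0.2] grip 0.0
shift units [-0.009  0.008 -0.009]
turn z units 0.002
t 34.5 tcp [0.6003 0.2455 0.0752] psi 5.51 tilt [0.0007 0.0002] gap 0.0208 F [ 0.3 -0.9  1.8] grip 40.3
t 35.0 tcp [0.5998 0.2454 0.1299] psi 5.51 tilt [-0.0001 -0.    ] gap 0.021 F [-1.1  1.  -0.9] grip 40.0
shift units [-5.169e+00 -3.674e+00 -2.000e-03]
turn z units 1.695
```

```bash

python3 -m pendant '[[0,0,0,0,0,0.85,0.15],[0,0,0,0,0,0.845,0.15],[-0.4,-0.2,0,0,0,0,0.15],[-0.65,-0.3,0,0,0,0,0.15],[-0.65,-0.3,0,0,0,0,0.15]]' >/dev/null
python3 -m pendant '[[-0.65,-0.3,0,0,0,0,0.15],[-0.65,-0.3,0,0,0,0,0.15],[-0.65,-0.3,0,0,0,0,0.15],[-0.65,-0.3,0,0,0,0,0.15],[-0.65,-0.3,0,0,0,0,0.15]]' >/dev/null
python3 -m pendant '[[-0.5,-0.25,0,0,0,0,0.15],[-0.28,-0.15,0,0,0,0,0.15],[0,0,0.3,0,0,0,0.15],[0,0,0.3,0,0,0,0.15],[0,0,0,0,0,0,0.15]]' >/dev/null
python3 -m pendant '[[0,0,0,0,0,0,0.15],[0,0,0,0,0,0,0.15]]' >/dev/null
python3 g.py .4417 -.0292 .0792 -4.66
```

```text
t 36.6 tcp [ 0.4424 -0.029   0.1001] psi -4.64 tilt [-0. -0.] gap 0.0208 F [ 0.7 -0.5 -1.2] grip 40.0
shift units [-0.004 -0.013  0.417]
turn z units 0.003
```

```bash

python3 -m pendant '[[0,-0.012,0.2,0,0,0,0.15],[0,0,0.12,0,0,0,0.15],[0,0,0.04,0,0,0,0.15],[0,0,0,0,0,0,0.15],[0,0,0,0,0,0,0.15]]' >/dev/null
python3 g.py .4417 -.0292 .0792 -4.66
python3 -m pendant '[[0,0,0.02,0,0,0,0.15],[0,0,0.01,0,0,0,0.15],[0,0,0,0,0,0,0.15]]' >/dev/null
python3 g.py .4417 -.0292 .0792 -4.66
```

```text
t 37.1 tcp [ 0.4417 -0.0291  0.0819] psi -4.66 tilt [-0.0001  0.    ] gap 0.0206 F [-0.  -0.7 -1.5] grip 40.0
shift units [-0.003  0.     0.054]
turn z units 0.001
t 37.5 tcp [ 0.4417 -0.0291  0.0805] psi -4.66 tilt [ 0.0002 -0.0001] gap 0.0204 F [ 0.8  0.1 -0.1] grip 40.0
shift units [-0.002 -0.     0.026]
turn z units -0.0
```

```bash

python3 -m pendant '[[0,0,0.015,0,0,0,0.15],[0,0,0.01,0,0,0,0.15],[0,0,0,0,0,0,0.15]]'
python3 -m pendant '[[0,0,0.01,0,0,0,0.15],[0,0,0,0,0,0,0.15]]'
python3 -m pendant '[[0,0,0,0,0,0,0.5],[0,0,0,0,0,0,0.5],[0,0,0,0,0,0,0.5],[0,0,0,0,0,0,0.5],[0,0,-0.3,0,0,0,0.5]]' >/dev/null
python3 -m pendant '[[0,0,-0.6,0,0,0,0.6],[0,0.1,-0.8,0,0,0,0.6],[0.3,0.4,-0.8,0,0,0,0.8],[0.7,0.5,-0.3,0,0,0,1],[0.8,0.6,0,0,0,0,1]]' >/dev/null
python3 -m pendant '[[0.8,0.6,0,0,0,0,1],[0.8,0.6,0,0,0,0,1],[0.8,0.4,0,0,0,0,1],[0.8,0.2,0,0,0,0,1],[0.8,0,0,0,0,0,1]]' >/dev/null
python3 -m pendant '[[0.8,0,0,0,0,0,1],[0.5,0,0,0,0,0,1],[0,0,0,0,0,0,1],[0,0,0,0,0,0,1]]' >/dev/null
python3 tp.py t5 gear bushing nut ring plug; python3 g.py
python3 - <<'E'
import cv2,numpy as np
from m import *
z=np.load('t5.npz'); P=cloud('top',z['d'])
m=(np.hypot(P[...,0]-.443,P[...,1]+.0285)<.053)&(P[...,2]>.014)&(P[...,2]<.04)
n,l,s,_=cv2.connectedComponentsWithStats(m.astype(np.uint8)); i=1+s[1:,4].argmax(); q=P[l==i]
print('plug',q.mean(0),np.percentile(q[:,2],98),cv2.minAreaRect((q[:,:2]*1000).astype(np.float32)))
parts(P,dict(flange=((.6,-.05),26,.045),vb=((.681,.162),30,.045)))
im=cv2.imread('pics/t5.png')[140:305,140:380]; cv2.imwrite('pics/t5c.png',cv2.resize(im,None,fx=3.3,fy=3.3,interpolation=cv2.INTER_CUBIC))
E
```

```text
time_s: 37.75
eef_pos: [0.4417, -0.0291, 0.0792]
ee_rot: [2.31, 2.129, 0.0]
ft_force: [0.7, 0.2, -0.5]
finger_gap: 0.0207
gripper_force: 40.0
time_s: 37.95
eef_pos: [0.4418, -0.0291, 0.0792]
ee_rot: [-2.31, -2.129, 0.001]
ft_force: [-2.9, -0.0, 5.7]
finger_gap: 0.0204
gripper_force: 40.7
gear 348 ztop 0.0246 cen [0.4498 0.3444 0.0174] rect [array([449.6, 344.6]), array([47.6, 47. ]), np.float64(73.3)]
bushing 56 ztop 0.0285 cen [0.4496 0.2734 0.0248] rect [array([450.3, 273.3]), array([20. , 19.8]), np.float64(37.2)]
nut 119 ztop 0.0228 cen [0.4501 0.214  0.02  ] rect [array([450.2, 213.5]), array([27.8, 32.2]), np.float64(0.6)]
ring 369 ztop 0.0229 cen [0.4515 0.0711 0.0201] rect [array([450.8,  71. ]), array([51.6, 50.1]), np.float64(0.8)]
plug 394 ztop 0.028 cen [ 0.4435 -0.0269  0.0227] rect [array([443.4, -27.9]), array([83.7, 24.7]), np.float64(85.0)]
t 39.9 tcp [0.6398 0.3104 0.2181] psi -4.66 tilt [-0.0008 -0.0008] gap 0.0852 F [ 0.6 -0.3 -0.6] grip 0.0
plug [ 0.44351435 -0.02692713  0.02269834] 0.028416585381916912 ((443.3763732910156, -27.885498046875), (83.68251037597656, 24.715909957885742), 85.00494384765625)
flange 510 ztop 0.0281 cen [ 0.6002 -0.0486  0.0135] rect [array([601.2, -49.5]), array([62.8, 61.7]), np.float64(0.0)]
vb 477 ztop 0.0323 cen [0.6833 0.1585 0.0253] rect [array([675.6, 164.4]), array([60.1, 72.5]), np.float64(63.8)]
```

View pics/t5c.png

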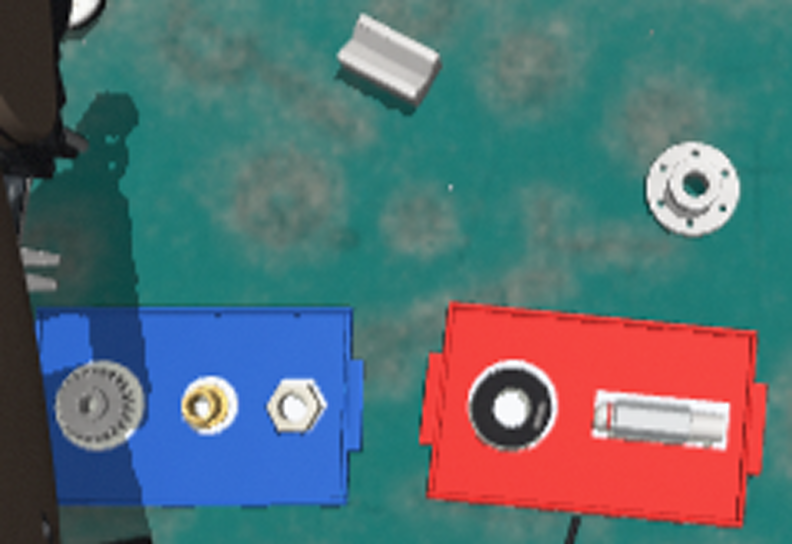

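All five parts sit flat within about 1 mm of their marks, and the flange and V-block have not moved. Handing in.

```bash
python3 -c "
from cell import manip
print(manip.close_job())"
```

```text
the job is handed in; nothing more can be done
None
```

Both kits are made up and handed in at about 40 s: all five parts measured flat and within about 1 mm of their marks, with the flange and V-block not moved.

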